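# Shut the jar chest: break the lid stay, lower the lid

## Task

The larger steel jar chest on the bottling table stands open, its lid propped on a locked folding stay. Break the stay by moving the rubber-sleeved knob on its knuckle through straight, towards the free edge of the lid, then lower the lid gently until it is fully shut, never letting it drop or slam. Leave the jar beside the chest standing.

Things in the scene. Friction and masses are not known exactly. Their poses are not given: they have to be found in the camera images.
- chest: Fixed open steel chest 190 x 220 x 120 mm, the larger of two, with an open lid; origin under its centre, x to the rear, y along the hinge to the stay's end, z up. Lid hinge axis: x +95, z 120. At the start the lid bar's centre is at x +2, y 0, z 341 and the knob at x +25, y +182, z 181 mm. The smaller bin nearby is already shut and not part of the job.
- lid (a joint): Angle of the lid about the hinge along the chest's rear top edge, rad: 0 shut, 1.15 at the start, falls as it closes. Lid 195 x 220 x 10 mm, 0.6 kg. The stiff hinge holds it by itself only above about 0.95 rad; lower than that it may drop if let go. While the stay is locked the lid cannot go down.
- lid_bar (a point): Centre of the dark round bar handle on the lid's free edge: 12 mm thick, 120 mm long, parallel to the hinge, 240 mm from the hinge axis, with a free gap of 39 mm between bar and lid edge. Its y axis runs along the bar. It swings about the hinge from 341 mm high, over the chest, down to 125 mm high and 145 mm ahead of the chest's centre.
- stay (a joint): Knuckle angle of the two-link folding stay (79 mm flat links) at the chest's +y end, rad: 0 locked, just past straight towards the hinge; straight at 0.22; grows to about 2.7 as it folds with the lid shut. A few newtons break it; it stays broken. A level knob pull of 35 mm brings it to about 0.8 with the lid still up at 1.09 rad; 50 mm to 1.1 with the lid at 1.0.
- stay_knob (a point): Middle of the black rubber sleeve (16 mm thick, 50 mm long) of the knob on the knuckle. The knob points out along chest +y, its sleeve clear of the links by 36 mm and centred 72 mm beyond the lid's end. To break the stay move it level towards chest -x (from the hinge to the lid's free edge); it swings on the lower link about a pivot 73 mm below and 30 mm ahead of it.
- jar: Loose closed amber glass jar with a metal cap, 68 mm across, 95 mm tall, beside the chest's end away from the stay; origin under its centre, z up along its axis. It must stay standing.
Not all that is in view belongs to the job. What is shaped like the jar but red or yellow is not meant.

How it is judged (in metres and radians):
On the way:
1. the stay's knuckle has been pushed through straight and folds (value of joint stay above 0.4 rad), for 0.1 s.
At the end, for the whole second after the job is handed in: the lid is shut to within 0.04 rad (2 degrees, about 10 mm at its bar), the stay is folded (over 1.5 rad) and the jar beside the chest stands upright (value of joint lid below 0.04 rad and value of joint stay above 1.5 rad and angle between jar's own z axis and vertical below 0.2 rad); the robot touches nothing.
It fails at once if the lid slams: it swings shut faster than 1.7 rad/s (velocity of joint lid below -1.7 rad/s).
It fails at once if the jar beside the chest is knocked over (tilted more than 0.5 rad) (angle between jar's own z axis and vertical above 0.5 rad).
It also fails if it takes over 61 s, if anything falls off the work surface, if the arm or the gripper's body presses on something with over 40 N, if the wrist force passes 120 N, or if a joint passes its speed limit or range.

## Robot

A 6-joint arm with a two-finger parallel gripper is mounted at the origin on the work surface. World frame = base frame: x ahead of the robot, y to its left, z up, the work surface at z = 0. Lengths are in mm, angles in rad, forces in N, time in s.
With the tool pointing down it reaches from about 300 to 850 mm from the base axis. Payload 5.4 kg.
Tool frame: the origin (TCP) lies on the centre line of the jaws, within the pads' length; the fingertips stand 14 mm ahead of it and the grasp point (between the pads) lies 5 mm behind it; z points along the fingers, y is the line along which they close (so a half turn about z gives the same grasp; the last joint's range is limited). The gripper opens to 85 mm and grips with 20 to 120 N. Pads are 22 mm wide; open, the fingers measure 114 mm over their backs; the gripper's body (76 mm by 85 mm) begins 54 mm behind the grasp point. The pads swing forward as they close: fully open they stand 13 mm farther back than shut.
Start: joints at [0.943, 0.158, 1.597, -0, 1.386, -0.21], TCP at [233.314, 525.52, 245.299] pointing down, gripper open.
Joint ranges: [-2.91, 2.91], [-0.94, 2.29], [0.18, 2.7], [-1.29, 4.43], [0.17, 2.64], [-3, 3]. Speed limits (rad/s): [2.57, 2.57, 3.14, 3.14, 3.14, 3.14].

## Interface

Orientations are given as a 3x3 rotation matrix whose columns are the frame's x, y, z axes.
In Python, from station import observe, camera, get_calibration, hand_in gives the robot as it stands. The module is installed in compiled form; this text tells all that it offers.
- The arm moves only by the shell command python3 -m handwheel 'ROWS' [FORCE]. ROWS is JSON, a list of rows, each an object with "dp": the shift along the tool's x, y, z in units of 40 mm (1.0 is 40 mm), a list of three; "rot": the turn, a rotation vector about the tool's x, y, z in units of 5 degrees (1.0 is 5 degrees), a list of three; "hand": the finger opening in mm, from 0 to 85.4. In form: [{"dp": [dx, dy, dz], "rot": [rx, ry, rz], "hand": hand}, ...]. A call has exactly 10 rows; each row shifts and turns the commanded pose from where the row before left it, along the tool's axes as they then stand; what a row does not reach is not made up. A row lasts 1/8 s, in which the tool goes at most 62.5 mm and 10.7 degrees, less where a joint would pass 70% of its speed; a pose out of reach is approached as far as the arm can. A call is refused whole if a number of a shift passes 1 or a number of a turn 1, either way. A call with a gripper value outside its range is refused whole. The fingers move at their own pace and stop on an object; FORCE is the grip in N (left out, the last holds). Time passes only in rows, so rows that do not move let the fingers close, or fill a call up. It gives the time, the measured TCP pose, the force, the opening and the grip force at its end, in the units of the state.
- observe(): the state, without advancing time (a new reading comes with each control period).
- camera(name): name is "scene" or "top" or "wrist"; returns the picture (420x560x3 uint8, blue, green, red); there is no depth.
- get_calibration(name): a dict with "fx", "fy", "cx", "cy" (pixels), "world_to_cam" (4x4, takes a point from world to camera coordinates). Camera axes: x right, y down, z forward; pixel columns grow to the right and rows downward; lengths in mm; the calibration is good to about 2 mm. The wrist camera is an equidistant fisheye: a pixel r from the principal point sees the ray r / f radians off the axis. A picture is of the moment at which its call begins: read the wrist's pose just before it. get_calibration takes no time and is no camera call; for the wrist camera it gives the pose at the moment of the call.
- hand_in(): hands the job in; it is judged then, once.
The state is a dict: "time": time; "q": joint angles; "dq": joint speeds; "effort": joint torques, N m; "position": TCP position; "tool_rot": TCP orientation; "force": force on the tool from outside, world axes, zero at the start; "torque": the same for the moment, N m; "grip_width": finger opening in mm; "finger_force": force on a finger pad.
Only numpy, scipy, OpenCV 4.12 (cv2) and the standard library are available. Lean on these libraries where they do the work, as an engineer would, in place of code of your own. Each camera call takes 0.05 s, during which the arm holds its last target. There are 200 camera calls.

## Working session

There is one attempt and no reset: what is moved stays moved. The work goes in short steps, Python scripts to look and compute and a shell command to move; the robot and the scene stay as the last step left them, time stands still between calls to the robot, and variables do not carry over. Pictures are saved under pics/ and viewed, at most 12 in all, crops included, and the job is handed in when it is done.

```bash
mkdir -p pics; python3 - <<'E'
from station import *
import cv2, json
print(observe())
for n in("scene","top"):
    im=camera(n); cv2.imwrite(f"pics/{n}0.png",im)
    c=get_calibration(n); print(n,c)
a=cv2.imread("pics/scene0.png");b=cv2.imread("pics/top0.png")
E
```

```text
{'time': 0.0, 'q': array([ 9.42890462e-01,  1.59050051e-01,  1.59825503e+00, -1.10076214e-05,
        1.38617666e+00, -2.10100387e-01]), 'dq': array([ 0.0005531 , -0.00071567, -0.00092619, -0.00059674,  0.00070206,
       -0.00115704]), 'effort': array([ 8.36032414e-04, -3.95974767e+01, -3.31440318e+01, -2.35442812e-06,
        8.09741439e-03, -2.94605820e-05]), 'position': array([232.98538185, 525.05195133, 244.30488487]), 'tool_rot': array([[-9.13982193e-01,  4.05752804e-01, -1.10099015e-03],
       [ 4.05754117e-01,  9.13980985e-01, -1.53511825e-03],
       [ 3.83405532e-04, -1.84980203e-03, -9.99998216e-01]]), 'force': array([ 0.25783602, -0.02140233,  0.94011452]), 'torque': array([ 0.03825816,  0.00488618, -0.01857149]), 'finger_force': 0.0, 'grip_width': 85.68007028140165}
scene {'fx': 440.18946642653356, 'fy': 440.18946642653356, 'cx': 281.62873563888184, 'cy': 204.68526861661633, 'world_to_cam': array([[ 5.27195970e-01,  8.49560849e-01, -1.76287749e-02,
        -1.71412950e+02],
       [ 4.53392153e-01, -2.98778063e-01, -8.39742356e-01,
        -1.08150518e+02],
       [-7.18679320e-01,  4.34716038e-01, -5.42698813e-01,
         1.67070499e+03],
       [ 0.00000000e+00,  0.00000000e+00,  0.00000000e+00,
         1.00000000e+00]])}
top {'fx': 482.5400753100506, 'fy': 482.5400753100506, 'cx': 269.05353400669526, 'cy': 212.82024054092207, 'world_to_cam': array([[-7.36991606e-03, -9.99967134e-01,  3.37864984e-03,
        -1.55957652e+02],
       [-9.86981296e-01,  6.73126125e-03, -1.60694154e-01,
         5.41549614e+02],
       [ 1.60666130e-01, -4.51896663e-03, -9.86998467e-01,
         1.58566890e+03],
       [ 0.00000000e+00,  0.00000000e+00,  0.00000000e+00,
         1.00000000e+00]])}
```

View pics/scene0.png

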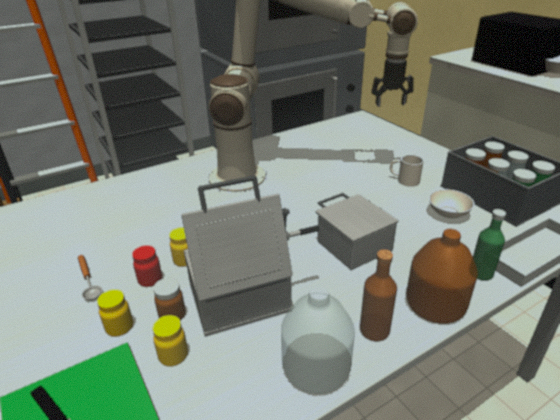

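View pics/top0.png

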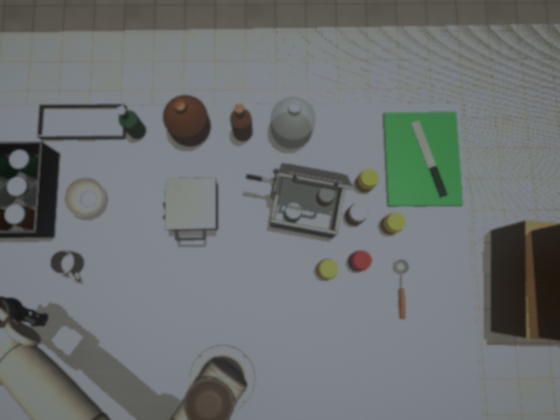

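The chest is at (305,200) in the top view with its hinge on the far side from the robot. The knob is at about (253,178) and the jar with the pale cap at (357,213). In the scene view the bar is at (228,185) and the knob at about (287,215). I'll enlarge both.

```bash
python3 - <<'E'
import cv2,numpy as np
a=cv2.imread("pics/scene0.png")[165:335,145:345];b=cv2.imread("pics/top0.png")[155:255,235:385]
a=cv2.resize(a,None,fx=3.5,fy=3.5,interpolation=cv2.INTER_CUBIC)
b=cv2.resize(b,None,fx=5,fy=5,interpolation=cv2.INTER_CUBIC)
b=cv2.convertScaleAbs(b,alpha=1.4)
cv2.imwrite("pics/sc1.png",a);cv2.imwrite("pics/tc1.png",b)
E
```

```text
(no output)
```

View pics/sc1.png

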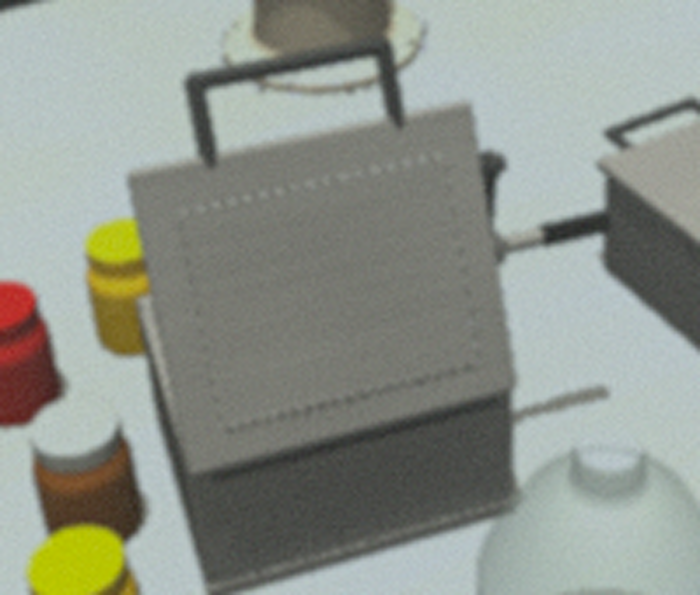

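View pics/tc1.png

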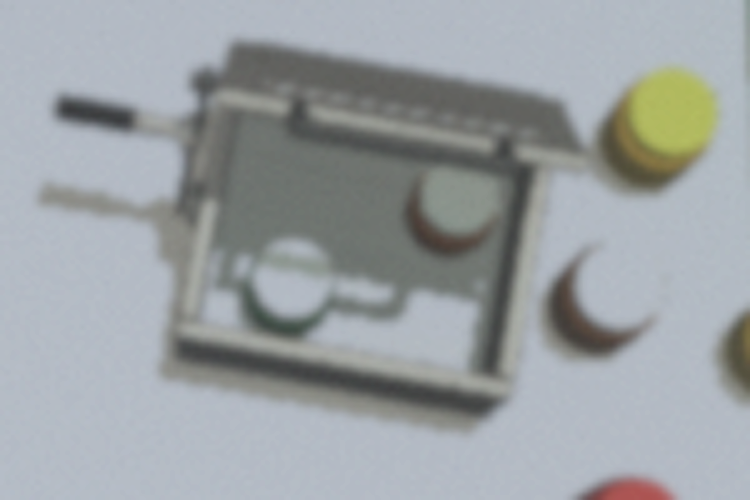

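Scene crop: bar corners are at (192,80) and (383,45), sleeve inner end at (543,235). Top crop: the sleeve runs (58,105)–(133,120), the bar ends are at about (300,112) and (503,150), and the chest rim corners at (183,335) and (505,388). Now I'll triangulate.

```bash
cat > h.py <<'E'
import numpy as np, cv2
from station import *
def P(n):
    c=get_calibration(n); K=np.array([[c['fx'],0,c['cx']],[0,c['fy'],c['cy']],[0,0,1]]); return K@c['world_to_cam'][:3]
def tri(s,t):
    X=cv2.triangulatePoints(P('scene'),P('top'),np.float64(s).reshape(2,1),np.float64(t).reshape(2,1)).ravel();return X[:3]/X[3]
def proj(n,X):
    v=P(n)@np.append(X,1);return v[:2]/v[2]
def plane(n,uv,z):
    M=P(n);H=M[:,[0,1,3]].copy();H[:,2]+=M[:,2]*z;v=np.linalg.solve(H,[*uv,1]);return np.append(v[:2]/v[2],z)
S=lambda u,v:(145+u/3.5-.36,165+v/3.5-.36)
T=lambda u,v:(235+u/5-.4,155+v/5-.4)
E
python3 - <<'E'
from h import *
np.set_printoptions(precision=1,suppress=True)
cp=lambda n:np.linalg.inv(get_calibration(n)['world_to_cam'])[:3,3]
print('cams',cp('scene'),cp('top'))
for nm,s,t in [('sleeve in',S(543,235),T(133,121)),('sleeve out',S(606,221),T(58,105)),('barL',S(383,45),T(300,112)),('barR',S(192,80),T(503,150))]:
    X=tri(s,t);print(nm,X,'err',proj('scene',X)-s,proj('top',X)-t)
fl=plane('top',T(183,332),120);fr=plane('top',T(507,388),120);rr=plane('top',T(545,165),120)
print(fl,fr,rr); d=fr-fl;print('len',np.linalg.norm(d))
print('scene jar cap c', plane('scene',S(75,425),95),plane('top',T(615,285),95))
# rear bottom corners in scene
a=plane('scene',S(208,592),0);b=plane('scene',S(515,505),0);print(a,b,np.linalg.norm(a-b))
E
```

```text
cams [1340.1 -613.   812.8] [ 278.6 -152.4 1652.6]
sleeve in [ 627.2 -134.1  179.2] err [-0.7  0.1] [-0.4 -0.2]
sleeve out [637.6 -87.5 179.1] err [-0.5  0.1] [-0.3 -0.2]
barL [ 592.4 -229.9  343.3] err [-0.2  0. ] [-0.1 -0.1]
barR [ 568.9 -344.5  344.2] err [ 1.2 -0.1] [0.7 0.2]
[ 501.4 -166.1  120. ] [ 463.8 -373.1  120. ] [ 609.4 -402.1  120. ]
len 210.36466783414676
scene jar cap c [ 539.5 -451.    95. ] [ 534.2 -449.5   95. ]
[ 638.2 -408.8    0. ] [ 683.7 -192.8    0. ] 220.76763446800746
```

```bash
cat >> h.py <<'E'
yaw=-0.205; ex=np.array([np.cos(yaw),np.sin(yaw),0]); ey=np.array([-np.sin(yaw),np.cos(yaw),0]); ez=np.array([0,0,1.])
Rt=np.column_stack([ey,ex,-ez])   # tool down, closing along chest x
C=np.array([573,-284,0.])
from scipy.spatial.transform import Rotation as Ro
def go(X):
    o=observe();R=o['tool_rot'];print('t %.2f'%o['time'],'pos',o['position'].round(1),'F',o['force'].round(1),'w %.1f'%o['grip_width'],'ff %.1f'%o['finger_force'])
    print('dp units',(R.T@(np.array(X)-o['position'])/40).round(3),'rot units',(np.degrees(Ro.from_matrix(R.T@Rt).as_rotvec())/5).round(2))
E
python3 -m handwheel '[{"dp":[0,0,-0.15],"rot":[0,0,0.8],"hand":0},{"dp":[0,0,-0.15],"rot":[0,0,0.8],"hand":0},{"dp":[0,0,-0.15],"rot":[0,0,0.8],"hand":0},{"dp":[0,0,-0.15],"rot":[0,0,0.8],"hand":0},{"dp":[0,0,-0.15],"rot":[0,0,0.8],"hand":0},{"dp":[0,0,-0.15],"rot":[0,0,0.8],"hand":0},{"dp":[0,0,-0.15],"rot":[0,0,0.8],"hand":0},{"dp":[0,0,-0.15],"rot":[0,0,0.8],"hand":0},{"dp":[0,0,-0.15],"rot":[0,0,0.8],"hand":0},{"dp":[0,0,-0.15],"rot":[0,0,0.8],"hand":0}]' 40
python3 -m handwheel '[{"dp":[0,0,0],"rot":[0,0,0.8],"hand":0},{"dp":[0,0,0],"rot":[0,0,0.8],"hand":0},{"dp":[0,0,0],"rot":[0,0,0.8],"hand":0},{"dp":[0,0,0],"rot":[0,0,0.8],"hand":0},{"dp":[0,0,0],"rot":[0,0,0.8],"hand":0},{"dp":[0,0,0],"rot":[0,0,0.8],"hand":0},{"dp":[0,0,0],"rot":[0,0,0.8],"hand":0},{"dp":[0,0,0],"rot":[0,0,0],"hand":0},{"dp":[0,0,0],"rot":[0,0,0],"hand":0},{"dp":[0,0,0],"rot":[0,0,0],"hand":0}]'
python3 - <<'E'
from h import *
go(np.array([632.4,-110.8,300])+35*ex)
E
```

```text
time: 1.35
position: [233.1, 525.3, 304.9]
tool_rot: [[-0.437, 0.899, -0.001], [0.899, 0.437, -0.001], [-0.001, -0.001, -1.0]]
force: [-0.2, -0.1, -0.2]
grip_width: 0.1
finger_force: 0.0
time: 2.6
position: [233.3, 525.5, 305.2]
tool_rot: [[0.033, 0.999, -0.0], [0.999, -0.033, -0.0], [-0.0, -0.0, -1.0]]
force: [0.6, 0.2, -0.2]
grip_width: -0.1
finger_force: 0.0
t 2.60 pos [233.3 525.5 305.2] F [ 0.6  0.2 -0.2] w -0.1 ff 0.0
dp units [-15.716  11.362   0.131] rot units [-0.    0.    1.97]
```

```bash

python3 -m handwheel '[{"dp":[0,0,0],"rot":[0,0,1],"hand":0},{"dp":[0,0,0],"rot":[0,0,0.97],"hand":0},{"dp":[-0.85,0.87,0],"rot":[0,0,0],"hand":0},{"dp":[-0.85,0.87,0],"rot":[0,0,0],"hand":0},{"dp":[-0.85,0.87,0],"rot":[0,0,0],"hand":0},{"dp":[-0.85,0.87,0],"rot":[0,0,0],"hand":0},{"dp":[-0.85,0.87,0],"rot":[0,0,0],"hand":0},{"dp":[-0.85,0.87,0],"rot":[0,0,0],"hand":0},{"dp":[-0.85,0.87,0],"rot":[0,0,0],"hand":0},{"dp":[-0.85,0.87,0],"rot":[0,0,0],"hand":0}]'
python3 -m handwheel '[{"dp":[-0.85,0.87,0],"rot":[0,0,0],"hand":0},{"dp":[-0.85,0.87,0],"rot":[0,0,0],"hand":0},{"dp":[-0.85,0.87,0],"rot":[0,0,0],"hand":0},{"dp":[-0.85,0.87,0],"rot":[0,0,0],"hand":0},{"dp":[-0.85,0.87,0],"rot":[0,0,0],"hand":0},{"dp":[-0.85,0.87,0],"rot":[0,0,0],"hand":0},{"dp":[-0.85,0.87,0],"rot":[0,0,0],"hand":0},{"dp":[-0.85,0.87,0],"rot":[0,0,0],"hand":0},{"dp":[0,0,0],"rot":[0,0,0],"hand":0},{"dp":[0,0,0],"rot":[0,0,0],"hand":0}]'
python3 - <<'E'
from h import *
go(np.array([632.4,-110.8,180])+35*ex)
im=camera('wrist');cv2.imwrite('pics/w1.png',im)
E
```

```text
time: 3.85
position: [451.0, 201.0, 305.5]
tool_rot: [[0.204, 0.979, 0.001], [0.979, -0.204, 0.0], [0.0, 0.001, -1.0]]
force: [0.5, 0.8, -1.0]
grip_width: 0.3
finger_force: 0.0
time: 5.1
position: [667.0, -120.4, 305.1]
tool_rot: [[0.204, 0.979, -0.001], [0.979, -0.204, 0.001], [0.001, -0.001, -1.0]]
force: [-0.9, -0.3, -0.2]
grip_width: -0.2
finger_force: 0.0
t 5.10 pos [ 667.  -120.4  305.1] F [-0.9 -0.3 -0.2] w -0.2 ff 0.0
dp units [ 0.057 -0.019  3.126] rot units [-0.01 -0.01 -0.01]
```

View pics/w1.png

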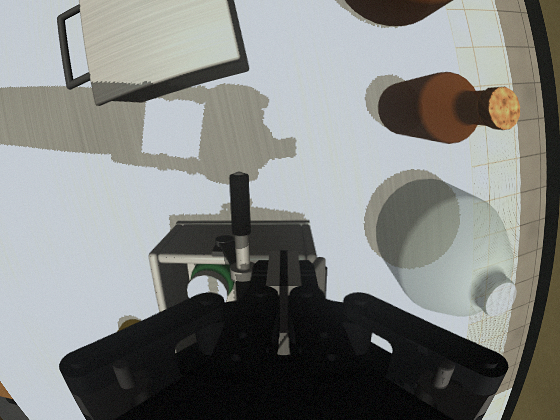

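The wrist view shows the sleeve at (240,173–235) and the closed fingers at (284,265), clear on its hinge side. I'll descend there.

```bash

python3 -m handwheel '[{"dp":[0.05,0,0.4],"rot":[0,0,0],"hand":0},{"dp":[0,0,0.4],"rot":[0,0,0],"hand":0},{"dp":[0,0,0.4],"rot":[0,0,0],"hand":0},{"dp":[0,0,0.4],"rot":[0,0,0],"hand":0},{"dp":[0,0,0.4],"rot":[0,0,0],"hand":0},{"dp":[0,0,0.4],"rot":[0,0,0],"hand":0},{"dp":[0,0,0.4],"rot":[0,0,0],"hand":0},{"dp":[0,0,0.3],"rot":[0,0,0],"hand":0},{"dp":[0,0,0],"rot":[0,0,0],"hand":0},{"dp":[0,0,0],"rot":[0,0,0],"hand":0}]'
python3 - <<'E'
from h import *
go(np.array([632.4,-110.8,180])+(22.5-38)*ex)
E
```

```text
time: 6.4
position: [668.1, -119.0, 182.0]
tool_rot: [[0.204, 0.979, 0.001], [0.979, -0.204, -0.0], [-0.0, 0.001, -1.0]]
force: [-0.2, -0.4, 0.4]
grip_width: -0.2
finger_force: 0.0
t 6.40 pos [ 668.1 -119.   182. ] F [-0.2 -0.4  0.4] w -0.2 ff 0.0
dp units [ 0.018 -1.302  0.049] rot units [ 0.01  0.   -0.01]
```

```bash

python3 -m handwheel '[{"dp":[0,-0.13,0],"rot":[0,0,0],"hand":0},{"dp":[0,-0.13,0],"rot":[0,0,0],"hand":0},{"dp":[0,-0.13,0],"rot":[0,0,0],"hand":0},{"dp":[0,-0.13,0],"rot":[0,0,0],"hand":0},{"dp":[0,-0.13,0],"rot":[0,0,0],"hand":0},{"dp":[0,-0.13,0],"rot":[0,0,0],"hand":0},{"dp":[0,-0.13,0],"rot":[0,0,0],"hand":0},{"dp":[0,-0.13,0],"rot":[0,0,0],"hand":0},{"dp":[0,-0.13,0],"rot":[0,0,0],"hand":0},{"dp":[0,0,0],"rot":[0,0,0],"hand":0}]'
python3 - <<'E'
from h import *
cv2.imwrite('pics/w2.png',camera('wrist'))
t=camera('top')[140:260,225:385];s=camera('scene')[155:335,145:345]
cv2.imwrite('pics/ts2.png',np.hstack([cv2.resize(t,(400,400)),cv2.resize(s,(400,400))]))
go([0,0,0])
E
```

```text
time: 7.65
position: [620.8, -108.9, 180.7]
tool_rot: [[0.204, 0.979, -0.002], [0.979, -0.204, 0.001], [0.0, -0.002, -1.0]]
force: [-0.4, 0.3, -0.1]
grip_width: -0.1
finger_force: 0.0
t 7.80 pos [ 621.2 -109.   180.6] F [ 0.2 -0.8  0.4] w -0.5 ff 0.0
dp units [ -0.505 -15.751   4.545] rot units [-0.02 -0.   -0.01]
```

View pics/ts2.png

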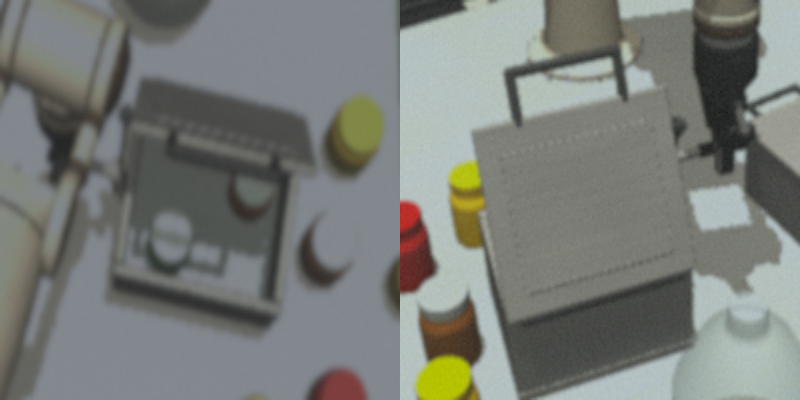

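The scene crop shows the lid still high, with the knob near the fingers at (700,150). The wrist view should show whether it moved.

View pics/w2.png

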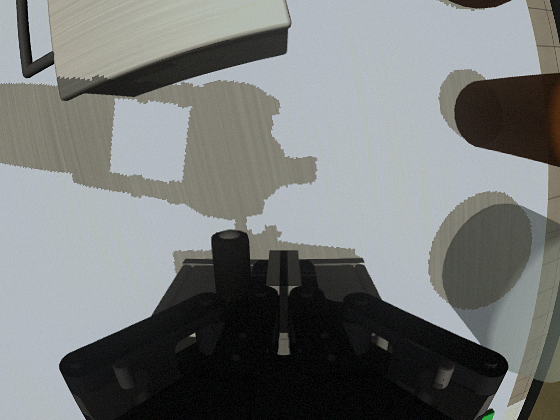

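```bash
python3 - <<'E'
from h import *
c=get_calibration('wrist');print(c['fx'],c['cx'],c['cy'])
def ray(u,v):
    d=np.array([(u-c['cx'])/c['fx'],(v-c['cy'])/c['fy']]);r=np.hypot(*d)
    W=np.linalg.inv(c['world_to_cam']);return W[:3,3],W[:3,:3]@np.append(d/r*np.sin(r),np.cos(r))
def rel(X): X=X-C;return np.array([X@ex,X@ey,X[2]]).round(1)
for nm,uv,yc in [('sleeve end',(231,236),207),('sleeve inner?',(231,290),157)]:
    o,d=ray(*uv); t=(yc-(o-C)@ey)/(d@ey);print(nm,rel(o+t*d),'dist',t)
print('tool',rel(observe()['position']))
E
```

```text
325.19226210127806 283.25840182735135 209.0072433870253
sleeve end [ -8.8 207.  191.6] dist 127.906473013013
sleeve inner? [-18.5 157.  148.4] dist 189.54695495550294
tool [ 11.6 181.1 180.6]
```

The sleeve end is at (231,236) in the wrist view, so the knob has moved about 34 mm and the stay is broken. Next I'll back off, rise, and re-measure the bar.

```bash

python3 -m handwheel '[{"dp":[0,0.2,0],"rot":[0,0,0],"hand":0},{"dp":[0,0.3,0],"rot":[0,0,0],"hand":0},{"dp":[0,0,-0.8],"rot":[0,0,0],"hand":0},{"dp":[0,0,-0.8],"rot":[0,0,0],"hand":0},{"dp":[0,0,-0.8],"rot":[0,0,0],"hand":60},{"dp":[0,0,-0.8],"rot":[0,0,0],"hand":60},{"dp":[0,0,-0.9],"rot":[0,0,0],"hand":60},{"dp":[0,0,-0.9],"rot":[0,0,0],"hand":60},{"dp":[0,0,-0.9],"rot":[0,0,0],"hand":60},{"dp":[0,0,0],"rot":[0,0,0],"hand":60}]'
python3 - <<'E'
from h import *
L=tri((254,176.6),(293.8,181.1));R=tri((200,187.9),(335,188))
m=(L+R)/2;print(L,R,m)
d=m-C;print('chest frame',d@ex,d@ey,d[2])
s=camera('scene')[155:255,175:315];t=camera('top')[150:220,260:358]
cv2.imwrite('pics/ts3.png',np.hstack([cv2.resize(s,(420,300),interpolation=cv2.INTER_CUBIC),cv2.resize(t,(380,300),interpolation=cv2.INTER_CUBIC)]))
go(m+[0,0,100])
E
```

```text
time: 9.05
position: [642.7, -113.7, 421.4]
tool_rot: [[0.204, 0.979, 0.007], [0.979, -0.204, -0.003], [-0.001, 0.007, -1.0]]
force: [0.7, 1.1, 0.1]
grip_width: 60.0
finger_force: 0.0
[ 582.21180024 -226.53332052  339.54417853] [ 561.09047425 -342.87582922  338.62489867] [ 571.65113724 -284.70457487  339.0845386 ]
chest frame -1.1771905935408702 -0.9644059241581697 339.0845386001699
t 9.15 pos [ 641.7 -113.4  416.7] F [-0.1 -0.1 -1.2] w 60.5 ff 0.0
dp units [-4.551 -0.84  -0.56 ] rot units [-0.   -0.   -0.01]
```

View pics/ts3.png

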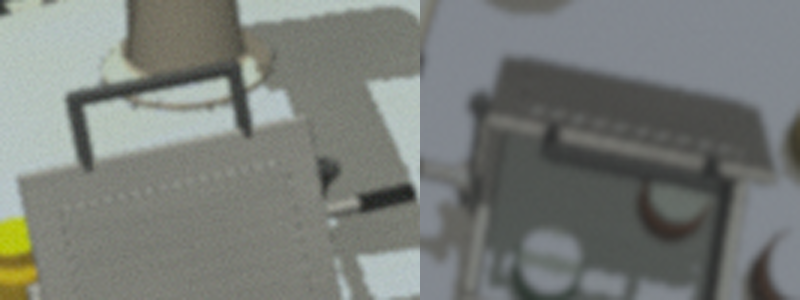

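```bash
python3 - <<'E'
from h import *
t=cv2.cvtColor(np.mean([camera('top') for _ in range(4)],0).astype('uint8'),cv2.COLOR_BGR2GRAY)
s=cv2.cvtColor(camera('scene'),cv2.COLOR_BGR2GRAY)
print('cols',list(range(290,342,4)))
for r in range(172,202): print(r,t[r,290:342:4])
def rel(X): X=X-C;return np.array([X@ex,X@ey,X[2]]).round(1)
for x,z in [(2,341),(-8,336),(-12,333)]:
    for y in(-60,60):
        X=C+x*ex+y*ey+z*ez;print(x,z,y,'scene',proj('scene',X).round(1),'top',proj('top',X).round(1))
print(cv2.cvtColor(camera('scene'),cv2.COLOR_BGR2GRAY)[172:196,205:252:5].tolist())
E
```

```text
cols [290, 294, 298, 302, 306, 310, 314, 318, 322, 326, 330, 334, 338]
172 [ 74  74  74  74  74  75  75  76  76  78  86  98 114]
173 [76 75 74 74 74 75 75 76 77 77 78 82 95]
174 [82 75 75 74 74 74 75 76 76 76 76 77 80]
175 [92 81 77 76 74 75 75 75 76 76 77 76 77]
176 [89 88 81 81 76 74 74 75 75 75 75 76 76]
177 [84 84 82 87 83 75 74 74 75 75 75 76 76]
178 [91 72 80 84 91 80 77 76 74 74 74 76 75]
179 [104  62  87  80  88  87  80  81  75  74  75  75  76]
180 [106  55 102  88  84  87  80  86  82  76  74  75  75]
181 [ 94  54 112 105  92  86  78  84  90  79  77  76  75]
182 [ 84  54 106 111 106  98  85  79  88  86  79  80  76]
183 [ 78  57  87 101 109 109 102  86  82  85  79  87  81]
184 [ 76  60  69  81  97 107 111 102  90  85  77  84  89]
185 [ 75  59  63  67  77  90 105 107 103  96  85  76  87]
186 [ 77  58  59  63  64  71  87  98 106 107  98  69  80]
187 [ 79  64  59  59  61  64  68  79  94 104 105  61  86]
188 [ 81  74  68  59  60  61  63  66  76  90 100  55  99]
189 [ 82  80  77  70  61  58  60  63  65  72  84  50 100]
190 [82 82 81 78 73 64 59 58 62 64 69 51 89]
191 [81 82 82 82 7
[... 1359 characters left out ...]
 133, 135, 93, 70, 62, 68, 118, 166, 170], [173, 105, 94, 74, 62, 67, 119, 170, 186, 177], [131, 84, 77, 62, 69, 117, 166, 187, 191, 177], [88, 73, 62, 65, 119, 170, 189, 190, 191, 181], [75, 66, 64, 104, 169, 188, 193, 186, 188, 171], [67, 71, 113, 135, 183, 189, 192, 191, 181, 143], [66, 118, 166, 126, 172, 186, 183, 181, 159, 121], [116, 168, 187, 120, 138, 163, 164, 155, 126, 124], [164, 192, 188, 134, 138, 141, 141, 127, 109, 148], [190, 188, 192, 162, 170, 153, 139, 151, 141, 183], [190, 186, 189, 185, 185, 178, 164, 170, 174, 186], [191, 193, 189, 188, 191, 189, 184, 184, 189, 193], [189, 189, 190, 189, 188, 185, 191, 187, 190, 192], [189, 190, 190, 187, 194, 188, 187, 191, 192, 188]]
```

```bash
python3 - <<'E'
from h import *
def rel(X): X=X-C;return np.array([X@ex,X@ey,X[2]]).round(1)
X=tri((227,182.4),(313.8,188.9));print(X.round(1),rel(X),proj('scene',X),proj('top',X))
go(X+[0,0,90])
E
```

```text
[ 561.  -282.6  332.6] [-12.   -1.  332.6] [226.12319629 182.47761486] [313.2688337  188.67552606]
t 9.45 pos [ 641.2 -113.3  416. ] F [1.  0.7 0.2] w 60.2 ff 0.0
dp units [-4.553 -1.098 -0.162] rot units [-0.02 -0.   -0.01]
```

```bash

python3 -m handwheel '[{"dp":[-0.57,-0.14,-0.02],"rot":[0,0,0],"hand":45},{"dp":[-0.57,-0.14,-0.02],"rot":[0,0,0],"hand":45},{"dp":[-0.57,-0.14,-0.02],"rot":[0,0,0],"hand":45},{"dp":[-0.57,-0.14,-0.02],"rot":[0,0,0],"hand":45},{"dp":[-0.57,-0.14,-0.02],"rot":[0,0,0],"hand":45},{"dp":[-0.57,-0.14,-0.02],"rot":[0,0,0],"hand":45},{"dp":[-0.57,-0.14,-0.02],"rot":[0,0,0],"hand":45},{"dp":[-0.57,-0.14,-0.02],"rot":[0,0,0],"hand":45},{"dp":[0,0,0],"rot":[0,0,0],"hand":45},{"dp":[0,0,0],"rot":[0,0,0],"hand":45}]'
python3 - <<'E'
from h import *
go([561,-282.6,327.6])
cv2.imwrite('pics/w3.png',camera('wrist'))
E
```

```text
time: 10.7
position: [560.3, -282.6, 423.7]
tool_rot: [[0.204, 0.979, 0.0], [0.979, -0.204, 0.0], [0.0, 0.0, -1.0]]
force: [-1.3, -0.0, -0.1]
grip_width: 45.2
finger_force: 0.0
t 10.70 pos [ 560.3 -282.6  423.7] F [-1.3 -0.  -0.1] w 45.2 ff 0.0
dp units [0.003 0.017 2.403] rot units [ 0.   -0.01 -0.01]
```

View pics/w3.png

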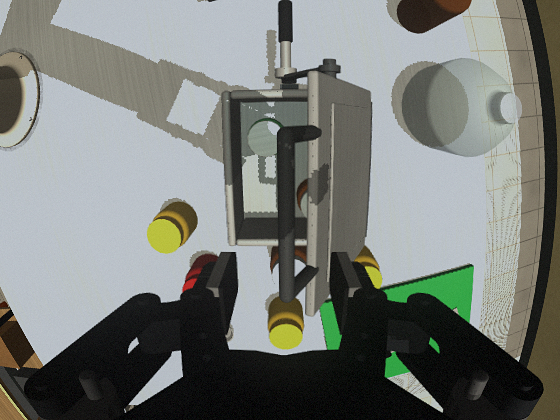

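The bar runs at column 286, centred between the pads (237 and 335). I'll descend and grip it.

```bash

python3 -m handwheel '[{"dp":[0,0,0.3],"rot":[0,0,0],"hand":45},{"dp":[0,0,0.3],"rot":[0,0,0],"hand":45},{"dp":[0,0,0.3],"rot":[0,0,0],"hand":45},{"dp":[0,0,0.3],"rot":[0,0,0],"hand":45},{"dp":[0,0,0.3],"rot":[0,0,0],"hand":45},{"dp":[0,0,0.3],"rot":[0,0,0],"hand":45},{"dp":[0,0,0.3],"rot":[0,0,0],"hand":45},{"dp":[0,0,0.3],"rot":[0,0,0],"hand":45},{"dp":[0,0,0],"rot":[0,0,0],"hand":45},{"dp":[0,0,0],"rot":[0,0,0],"hand":45}]'
python3 -m handwheel '[{"dp":[0,0,0],"rot":[0,0,0],"hand":25},{"dp":[0,0,0],"rot":[0,0,0],"hand":15},{"dp":[0,0,0],"rot":[0,0,0],"hand":5},{"dp":[0,0,0],"rot":[0,0,0],"hand":5},{"dp":[0,0,0],"rot":[0,0,0],"hand":5},{"dp":[0,0,0],"rot":[0,0,0],"hand":5},{"dp":[0,0,0],"rot":[0,0,0],"hand":5},{"dp":[0,0,0],"rot":[0,0,0],"hand":5},{"dp":[0,0,0],"rot":[0,0,0],"hand":5},{"dp":[0,0,0],"rot":[0,0,0],"hand":5}]' 40
python3 - <<'E'
from h import *
go([561,-282.6,327.6])
p=observe()['position']
d=p-5*observe()['tool_rot'][:,2]-C;x,z=95-d@ex,d[2]-120;print('bar',d@ex,d@ey,d[2],'r',np.hypot(x,z),'ang',np.arctan2(z,x))
E
```

```text
time: 12.0
position: [560.4, -282.8, 328.1]
tool_rot: [[0.204, 0.979, 0.001], [0.979, -0.204, -0.0], [-0.0, 0.001, -1.0]]
force: [-0.5, 0.3, -0.1]
grip_width: 45.2
finger_force: 0.0
time: 13.25
position: [560.3, -282.8, 328.0]
tool_rot: [[0.204, 0.979, 0.0], [0.979, -0.204, -0.0], [-0.0, 0.0, -1.0]]
force: [-0.1, -0.2, 4.0]
grip_width: 10.5
finger_force: 39.2
t 13.25 pos [ 560.3 -282.8  328. ] F [-0.1 -0.2  4. ] w 10.5 ff 39.2
dp units [0.008 0.017 0.01 ] rot units [ 0.    0.   -0.01]
bar -12.69701755618722 -1.3964601021275718 332.9948970331227 r 238.67440950518395 ang 1.1026533436044395
```

```bash
cat >> h.py <<'E'
def arc():
    o=observe();d=o['position']-5*o['tool_rot'][:,2]-C;x,z=95-d@ex,d[2]-120
    print('t',o['time'],'bar',(d@ex).round(1),(d@ey).round(1),d[2].round(1),'r %.1f'%np.hypot(x,z),'ang %.3f'%np.arctan2(z,x),'F(chest)',np.round([o['force']@ex,o['force']@ey,o['force'][2]],1),'w %.1f ff %.1f'%(o['grip_width'],o['finger_force']))
E
python3 -m handwheel '[{"dp":[0,-0.158,0.084],"rot":[0,0,0],"hand":5},{"dp":[0,-0.156,0.088],"rot":[0,0,0],"hand":5},{"dp":[0,-0.153,0.093],"rot":[0,0,0],"hand":5},{"dp":[0,-0.150,0.097],"rot":[0,0,0],"hand":5},{"dp":[0,-0.147,0.102],"rot":[0,0,0],"hand":5},{"dp":[0,-0.144,0.106],"rot":[0,0,0],"hand":5},{"dp":[0,-0.141,0.111],"rot":[0,0,0],"hand":5},{"dp":[0,-0.137,0.115],"rot":[0,0,0],"hand":5},{"dp":[0,-0.134,0.119],"rot":[0,0,0],"hand":5},{"dp":[0,0,0],"rot":[0,0,0],"hand":5}]' >/dev/null
python3 -c "
from h import *
arc()"
```

```text
t 14.5 bar -66.6 -1.6 294.9 r 238.2 ang 0.825 F(chest) [-1.1 -6.2 -1. ] w 10.5 ff 40.3
```

```bash

python3 -m handwheel '[{"dp":[0,-0.130,0.124],"rot":[0,0,0],"hand":5},{"dp":[0,-0.126,0.127],"rot":[0,0,0],"hand":5},{"dp":[0,-0.122,0.131],"rot":[0,0,0],"hand":5},{"dp":[0,-0.118,0.135],"rot":[0,0,0],"hand":5},{"dp":[0,-0.114,0.138],"rot":[0,0,0],"hand":5},{"dp":[0,-0.110,0.141],"rot":[0,0,0],"hand":5},{"dp":[0,-0.105,0.145],"rot":[0,0,0],"hand":5},{"dp":[0,-0.101,0.148],"rot":[0,0,0],"hand":5},{"dp":[0,-0.097,0.151],"rot":[0,0,0],"hand":5},{"dp":[0,0,0],"rot":[0,0,0],"hand":5}]' >/dev/null
python3 -c "
from h import *
arc()
cv2.imwrite('pics/s4.png',cv2.resize(camera('scene')[130:330,130:350],(660,600)))"
```

```text
t 15.75 bar -107.6 -1.8 245.1 r 238.1 ang 0.553 F(chest) [-1.2 -6.8 -3.4] w 10.6 ff 40.8
```

View pics/s4.png

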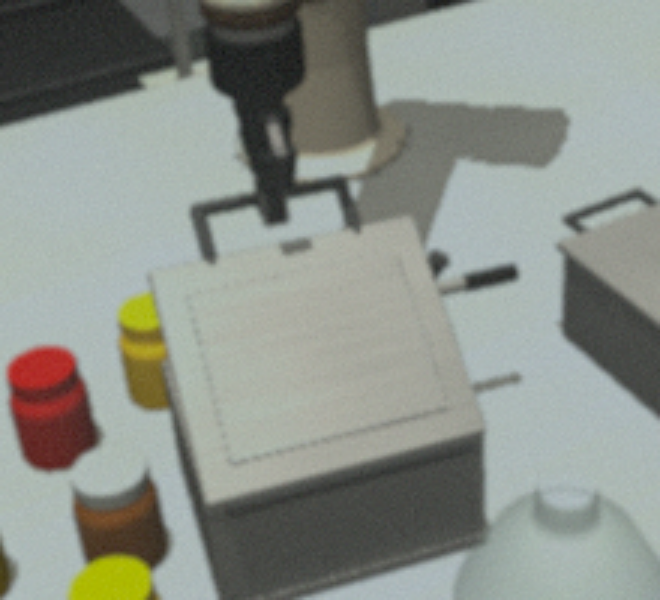

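The bar is gripped and the lid is following, with the jar standing at (120,515). I'll carry on lowering.

```bash

python3 -m handwheel '[{"dp":[0,-0.092,0.154],"rot":[0,0,0],"hand":5},{"dp":[0,-0.087,0.156],"rot":[0,0,0],"hand":5},{"dp":[0,-0.083,0.159],"rot":[0,0,0],"hand":5},{"dp":[0,-0.078,0.161],"rot":[0,0,0],"hand":5},{"dp":[0,-0.073,0.163],"rot":[0,0,0],"hand":5},{"dp":[0,-0.068,0.166],"rot":[0,0,0],"hand":5},{"dp":[0,-0.063,0.168],"rot":[0,0,0],"hand":5},{"dp":[0,-0.058,0.169],"rot":[0,0,0],"hand":5},{"dp":[0,-0.053,0.171],"rot":[0,0,0],"hand":5},{"dp":[0,0,0],"rot":[0,0,0],"hand":5}]' >/dev/null
python3 -c "
from h import *
arc()"
```

```text
t 17.05 bar -133.9 -2.0 186.4 r 238.3 ang 0.282 F(chest) [ -1.  -10.4  -4.5] w 10.5 ff 42.0
```

```bash

python3 -m handwheel '[{"dp":[0,-0.047,0.173],"rot":[0,0,0],"hand":5},{"dp":[0,-0.042,0.174],"rot":[0,0,0],"hand":5},{"dp":[0,-0.037,0.175],"rot":[0,0,0],"hand":5},{"dp":[0,-0.032,0.176],"rot":[0,0,0],"hand":5},{"dp":[0,-0.026,0.177],"rot":[0,0,0],"hand":5},{"dp":[0,-0.021,0.178],"rot":[0,0,0],"hand":5},{"dp":[0,-0.016,0.178],"rot":[0,0,0],"hand":5},{"dp":[0,-0.010,0.178],"rot":[0,0,0],"hand":5},{"dp":[0,0,0],"rot":[0,0,0],"hand":5},{"dp":[0,0,0],"rot":[0,0,0],"hand":5}]' >/dev/null
python3 -c "
from h import *
arc()"
python3 -m handwheel '[{"dp":[0,0,0.03],"rot":[0,0,0],"hand":5},{"dp":[0,0,0.03],"rot":[0,0,0],"hand":5},{"dp":[0,0,0.03],"rot":[0,0,0],"hand":5},{"dp":[0,0,0.03],"rot":[0,0,0],"hand":5},{"dp":[0,0,0.03],"rot":[0,0,0],"hand":5},{"dp":[0,0,0],"rot":[0,0,0],"hand":5},{"dp":[0,0,0],"rot":[0,0,0],"hand":5},{"dp":[0,0,0],"rot":[0,0,0],"hand":5},{"dp":[0,0,0],"rot":[0,0,0],"hand":5},{"dp":[0,0,0],"rot":[0,0,0],"hand":5}]' >/dev/null
python3 -c "
from h import *
arc()"
```

```text
t 18.3 bar -144.1 -2.0 129.8 r 239.3 ang 0.041 F(chest) [ -3.7 -10.6  -3.6] w 10.9 ff 43.3
t 19.55 bar -144.3 -2.0 124.2 r 239.3 ang 0.018 F(chest) [-6.8 -9.8 -0.8] w 10.1 ff 43.7
```

```bash

python3 -m handwheel '[{"dp":[0,0,0.025],"rot":[0,0,0],"hand":5},{"dp":[0,0,0.025],"rot":[0,0,0],"hand":5},{"dp":[0,0,0.025],"rot":[0,0,0],"hand":5},{"dp":[0,0,0.025],"rot":[0,0,0],"hand":5},{"dp":[0,0,0],"rot":[0,0,0],"hand":5},{"dp":[0,0,0],"rot":[0,0,0],"hand":5},{"dp":[0,0,0],"rot":[0,0,0],"hand":5},{"dp":[0,0,0],"rot":[0,0,0],"hand":5},{"dp":[0,0,0],"rot":[0,0,0],"hand":5},{"dp":[0,0,0],"rot":[0,0,0],"hand":5}]' >/dev/null
python3 -c "
from h import *
arc()"
```

```text
t 20.8 bar -144.5 -2.0 120.1 r 239.5 ang 0.001 F(chest) [ -6.3 -10.5  -1.2] w 10.5 ff 43.9
```

```bash

python3 -m handwheel '[{"dp":[0,0,0.025],"rot":[0,0,0],"hand":5},{"dp":[0,0,0.025],"rot":[0,0,0],"hand":5},{"dp":[0,0,0.025],"rot":[0,0,0],"hand":5},{"dp":[0,0,0.025],"rot":[0,0,0],"hand":5},{"dp":[0,0,0],"rot":[0,0,0],"hand":5},{"dp":[0,0,0],"rot":[0,0,0],"hand":5},{"dp":[0,0,0],"rot":[0,0,0],"hand":5},{"dp":[0,0,0],"rot":[0,0,0],"hand":5},{"dp":[0,0,0],"rot":[0,0,0],"hand":5},{"dp":[0,0,0],"rot":[0,0,0],"hand":5}]' >/dev/null
python3 -c "
from h import *
arc()
s=cv2.resize(camera('scene')[150:330,130:350],(400,330));w=cv2.resize(camera('wrist'),(400,330))
cv2.imwrite('pics/sw5.png',np.hstack([s,w]))"
```

```text
t 22.05 bar -144.4 -2.1 118.6 r 239.4 ang -0.006 F(chest) [-16.1  -5.9  17.6] w 10.6 ff 45.6
```

View pics/sw5.png

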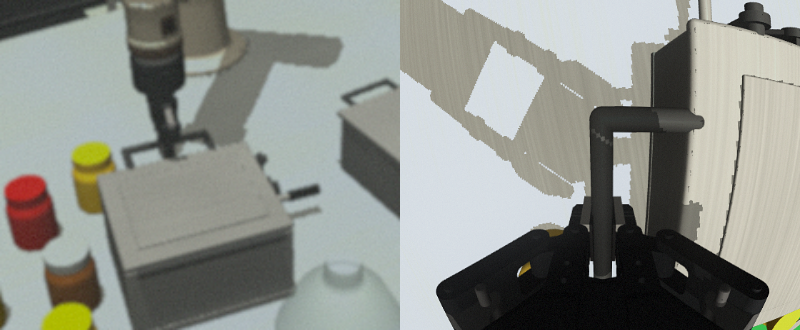

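The lid is flat on the chest with 17.6 N contact force, and the jar is standing at (72,270). I'll release slowly and retreat upward.

```bash

python3 -m handwheel '[{"dp":[0,0,0],"rot":[0,0,0],"hand":14},{"dp":[0,0,0],"rot":[0,0,0],"hand":18},{"dp":[0,0,0],"rot":[0,0,0],"hand":24},{"dp":[0,0,0],"rot":[0,0,0],"hand":30},{"dp":[0,0,0],"rot":[0,0,0],"hand":30},{"dp":[0,0,0],"rot":[0,0,0],"hand":30},{"dp":[0,0,-0.1],"rot":[0,0,0],"hand":30},{"dp":[0,0,-0.2],"rot":[0,0,0],"hand":30},{"dp":[0,0,-0.3],"rot":[0,0,0],"hand":30},{"dp":[0,0,-0.4],"rot":[0,0,0],"hand":30}]' 
python3 -m handwheel '[{"dp":[0,0,-0.4],"rot":[0,0,0],"hand":30},{"dp":[0,0,-0.4],"rot":[0,0,0],"hand":30},{"dp":[0,0,-0.4],"rot":[0,0,0],"hand":30},{"dp":[0,0,-0.4],"rot":[0,0,0],"hand":30},{"dp":[0,0,-0.4],"rot":[0,0,0],"hand":30},{"dp":[0,0,0],"rot":[0,0,0],"hand":30},{"dp":[0,0,0],"rot":[0,0,0],"hand":30},{"dp":[0,0,0],"rot":[0,0,0],"hand":30},{"dp":[0,0,0],"rot":[0,0,0],"hand":30},{"dp":[0,0,0],"rot":[0,0,0],"hand":30}]' 
python3 - <<'E'
from h import *
a=cv2.resize(camera('scene')[150:330,130:350],(400,330))
cv2.imwrite('pics/s6.png',a)
b=cv2.imread('pics/sw5.png')[:,:400]
d=cv2.absdiff(a,b).max(2); print('diff over lid region',d[190:320,110:290].mean(),'jar',d[240:300,45:100].mean())
# lid outer rear/front corners in scene for the shut lid
for x in(-100,95):
    for y in(-110,110): print(x,y,((proj('scene',C+x*ex+y*ey+125*ez)-[130,150])*[400/220,330/180]).round(0))
E
```

```text
time: 23.4
position: [433.9, -256.4, 153.6]
tool_rot: [[0.204, 0.979, 0.0], [0.979, -0.204, -0.0], [-0.0, 0.0, -1.0]]
force: [-0.0, 0.1, -0.3]
grip_width: 30.0
finger_force: 0.0
time: 24.65
position: [433.8, -256.2, 232.1]
tool_rot: [[0.204, 0.979, -0.0], [0.979, -0.204, 0.0], [0.0, -0.0, -1.0]]
force: [-0.4, 0.5, -0.9]
grip_width: 29.8
finger_force: 0.0
diff over lid region 2.7634188034188036 jar 2.930909090909091
-100 -110 [ 96. 175.]
-100 110 [246. 141.]
95 -110 [123. 269.]
95 110 [294. 224.]
```

View pics/s6.png

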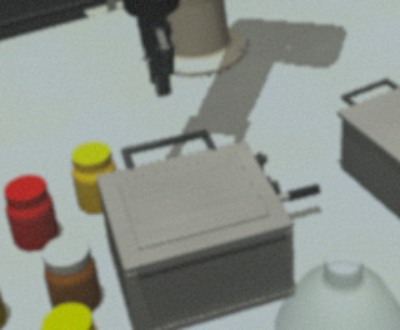

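The lid stayed shut, with its front corners at (99,175) and (245,143) against the predicted (96,175) and (246,141). The jar is standing and the gripper is clear, so I'll hand in.

```bash
python3 -c "
from station import *
print(hand_in())"
```

```text
the job is handed in; nothing more can be done
None
```

The job is handed in with no verdict shown: the stay is broken, the lid was lowered gently and looks fully shut, the jar beside the chest is standing, and the gripper is clear (about 25 s of the 61 s used).

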